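Park the tube offcut at the top of its gutter

ROBOT

A 6-joint arm with a two-finger parallel gripper is mounted at the origin on the work surface. World frame = base frame: x ahead of the robot, y to its left, z up, the work surface at z = 0. Lengths are in mm, angles in rad, forces in N, time in s.
With the tool pointing down it reaches from about 350 to 875 mm from the base axis. Payload 4.2 kg.
Tool frame: the origin (TCP) lies at the very end of the fingers, on their centre line; the grasp point (between the pads) lies 19 mm behind it (pinch_z is the distance from the TCP to the grasp point, in mm); z points along the fingers, y is the line along which they close (so a half turn about z gives the same grasp; the last joint's range is limited). The gripper opens to 85 mm and grips with 20 to 120 N. Pads are 22 mm wide; open, the fingers measure 114 mm over their backs; the gripper's body (76 mm by 85 mm) begins 54 mm behind the grasp point. The pads swing forward as they close: fully open they stand 13 mm farther back than shut.
Start: joints at [-1.019, 0.385, 0.008, 0, -1.194, -0.259], TCP at [180.412, -598.373, 231.312] pointing down, gripper open.
Joint ranges: [-3.14, 3.14], [-1.21, 2.06], [-1.07, 1.41], [-3.16, 2.05], [-2.99, -0.16], [-3.1, 3.1]. Speed limits (rad/s): [2.79, 2.79, 3.14, 3.14, 3.14, 3.14].

INTERFACE

Orientations are given as a unit quaternion [x, y, z, w].
In Python, from bench import * gives the robot as it stands.
- The arm moves only by the tool arm_command, never from a script. Its argument "steps" is one flat list of numbers, 4 for each row, row after row: the shift along the tool's x, y, z in m, then the turn about the tool's z in rad. In form: [tx, ty, tz, roll, tx, ty, tz, roll, ...]. A call has 1 to 20 rows; each row shifts and turns the commanded pose from where the row before left it, along the tool's axes as they then stand; what a row does not reach is not made up. A row lasts 1/8 s, in which the tool goes at most 62.5 mm and 10.7 degrees, less where a joint would pass 70% of its speed; a pose out of reach is approached as far as the arm can. A call with a gripper value outside its range is refused whole. "grip" is the finger opening in m, from 0 to 0.0854, set as the call begins (left out, the last holds). The fingers move at their own pace and stop on an object; the grip force is fixed at half the most. Time passes only in rows, so rows that do not move let the fingers close. It gives the time, the measured TCP pose, the force, the opening and the grip force at its end, in the units of the state.
- read_state(): the state, without advancing time (a new reading comes with each control period).
- get_image(name): name is "scene" or "side" or "wrist"; returns the picture (480x640x3 uint8, red, green, blue); there is no depth.
- get_calibration(name): a dict with "camera_matrix" (3x3 intrinsics, pixels), "k1" (the pictures are not rectified: a ray, as slopes to the right and down, at radius r is drawn at 1 + k1 r^2 times it, then the intrinsics apply), "cam_to_world" (4x4, takes a point from camera to world coordinates). Camera axes: x right, y down, z forward; pixel columns grow to the right and rows downward; lengths in mm; the calibration is good to about 2 mm. A picture is of the moment at which its call begins: read the wrist's pose just before it. get_calibration takes no time and is no camera call; for the wrist camera it gives the pose at the moment of the call.
- job_done(): hands the job in; it is judged then, once.
The state is a dict: "clock": time; "joints": joint angles; "joint_vel": joint speeds; "joint_efforts": joint torques, N m; "position": TCP position; "ee_rot": TCP orientation; "contact_force": force on the tool from outside, world axes, zero at the start; "wrist_torque": the same for the moment, N m; "gripper_width": finger opening in mm; "grasp_force": force on a finger pad.
Only numpy, scipy, OpenCV 4.12 (cv2) and the standard library are available. Lean on these libraries where they do the work, as an engineer would, in place of code of your own. Each camera call takes 0.05 s, during which the arm holds its last target. There are 200 camera calls.

TASK

Two short sloping gutters stand on the bench, one holding an open tube offcut, the other a narrower round post cap. With the fingertips, gently push the tube offcut up its gutter and over the crest, so that it settles in the dip against the tall end stop and does not roll back; do not pick it up or bat it. Leave the post cap where it is, and the other things on the bench undisturbed.

Things in the scene. Friction and masses are not known exactly. Their poses are not given: they have to be found in the camera images.
- gutter: The gutter that holds the tube offcut: aluminium channel 256 mm long on an 80 mm wide plywood foot, fixed to the bench. Origin: centre of its underside, on the bench; x runs level from the low end to the high end, y across, z up. The side walls reach 10 mm above the channel floor, 66 mm apart inside, 72 mm outside.
- gutter_low (a point): Floor of that gutter at its low end (its x = -120 mm, z = 14 mm). Here a lip 4 mm thick, 10 mm above the floor, closes the end; a finger can pass above it. From here the floor rises straight (8 degrees) to the crest.
- gutter_crest (a point): Crest of that gutter's floor (its x = +55 mm, z = 38.6 mm). Beyond it the floor falls (9 degrees) to the stop, so a round thing past the crest rolls on to the stop by itself.
- gutter_stop (a point): Floor of that gutter at the foot of the tall steel end stop (its x = +120 mm, z = 28.3 mm). The stop stands 40 mm above the floor here.
- offcut: Piece of smooth, lightly oiled round steel tube (friction about 0.3), 48 mm outside diameter, 60 mm long, about 0.16 kg, lying across the gutter so that it rolls along it; it starts at the low end, resting against the low lip. Origin at its very centre; its y axis is the tube's axis, x and z turn as it rolls. Standing in the dip against the stop its centre is near x = +96 mm, z = 56 mm in the gutter's frame.
- gutter2: The other gutter, same make and size and same frame, with the post cap in it; it slopes roughly the opposite way.
- cap: Round steel post cap, 48 mm diameter, 28 mm wide (38 mm with its domed face), in the other gutter. Origin at the centre of its cylindrical part. To be left alone.
- driver: Screwdriver, 190 mm long, blue handle, lying between the gutters; origin on its underside. Bystander.
- tape: Roll of grey tape, 100 mm diameter, 50 mm high, lying flat; origin at the centre of its underside. Bystander.
- spray: White spray can, 52 mm diameter, 150 mm high, standing; origin at the centre of its underside. Bystander.
- flange: Square steel base plate, 80 x 80 x 8 mm, lying flat; origin at the centre of its underside. Bystander.
- bracket: Steel angle bracket, 50 x 40 x 50 mm high; origin at the centre of its underside. Bystander.
- carton: Cardboard carton, 100 x 130 x 70 mm; origin at the centre of its underside. Bystander.
Mind the look-alikes: they are no part of the job. Leave any pink or purple look-alike of the offcut alone.

How it is judged (in metres and radians):
On the way:
1. the tube is rolling up the gutter, half-way to the crest (x of offcut in the frame of gutter between -0.035 and 0.05 m and y of offcut in the frame of gutter between -0.012 and 0.012 m), for 0.1 s.
At the end, for the whole second after the job is handed in: The tube offcut lies across its gutter in the dip, against the tall end stop (within 8 mm), at rest and not held; the post cap is within 10 mm of where it was and the other loose things within 20 mm (x of offcut in the frame of gutter between 0.088 and 0.104 m and y of offcut in the frame of gutter between -0.012 and 0.012 m and z of offcut in the frame of gutter between 0.05 and 0.062 m and angle between the y axis of offcut and the y axis of gutter, either way round below 0.2 rad and linear speed of offcut below 0.02 m/s and distance of cap from where it was at the start of the episode below 0.01 m and distance of each of driver, tape, spray, flange, bracket, carton from where it was at the start of the episode below 0.02 m); the robot touches nothing.
It fails at once if the tube is lifted off the gutter floor (by more than about 10 mm) (z of offcut in the frame of gutter above 0.0732 m or (x of offcut in the frame of gutter below 0 m and z of offcut in the frame of gutter above 0.0655 m) or (x of offcut in the frame of gutter below -0.06 m and z of offcut in the frame of gutter above 0.057 m)).
It fails at once if the tube leaves its gutter (y of offcut in the frame of gutter above 0.03 m or y of offcut in the frame of gutter below -0.03 m or x of offcut in the frame of gutter above 0.125 m or x of offcut in the frame of gutter below -0.125 m).
It fails at once if the tube is batted or flung (faster than 0.6 m/s) (linear speed of offcut above 0.6 m/s).
It fails at once if the post cap is pushed away (more than 20 mm) (distance of cap from where it was at the start of the episode above 0.02 m).
It fails at once if another loose thing is knocked (moved more than 30 mm) (distance of any of driver, tape, spray, flange, bracket, carton from where it was at the start of the episode above 0.03 m).
It also fails if it takes over 48 s, if anything falls off the work surface, if the arm or the gripper's body presses on something with over 40 N, if the wrist force passes 120 N, or if a joint passes its speed limit or range.

## Working session

There is one attempt and no reset: what is moved stays moved. The work goes in short steps, Python scripts to look and compute and a tool call to move; the robot and the scene stay as the last step left them, time stands still between calls to the robot, and variables do not carry over. Pictures are saved under pics/ and viewed, at most 10 in all, crops included, and the job is handed in when it is done.

Besides the shell and the picture viewer there is one more tool, called after "Call:" as name(argument=value, ...) on one line, values as JSON. arm_command: Moves the arm, as the interface text tells. Its arguments: {"type":"object","properties":{"steps":{"type":"array","items":{"type":"number"}},"grip":{"type":"number"}},"required":["steps"]}

```bash
mkdir -p pics
python3 - <<'E'
from bench import *
import cv2
for n in ["scene","side"]:
    cv2.imwrite(f"pics/{n}0.png",get_image(n)[:,:,::-1]); c=get_calibration(n); print(n,c)
s=read_state();print(s["clock"],s["position"],s["ee_rot"],s["gripper_width"])
E
```

```text
scene {'camera_matrix': array([[534.37960858,   0.        , 314.29119418],
       [  0.        , 534.37960858, 239.83640165],
       [  0.        ,   0.        ,   1.        ]]), 'k1': -0.041030381162106486, 'cam_to_world': array([[-2.54848321e-01,  6.45751339e-01, -7.19762142e-01,
         1.38550937e+03],
       [ 9.66965858e-01,  1.66014331e-01, -1.93432859e-01,
         2.27691639e+02],
       [-5.41869754e-03, -7.45281457e-01, -6.66727971e-01,
         8.51560527e+02],
       [ 0.00000000e+00,  0.00000000e+00,  0.00000000e+00,
         1.00000000e+00]])}
side {'camera_matrix': array([[576.83423645,   0.        , 328.64620308],
       [  0.        , 576.83423645, 242.71000966],
       [  0.        ,   0.        ,   1.        ]]), 'k1': 0.008283396712387037, 'cam_to_world': array([[-4.57776559e-01, -5.63387595e-01,  6.87775429e-01,
        -3.06865420e+02],
       [-8.88835000e-01,  2.72327747e-01, -3.68524002e-01,
         4.54082257e+02],
       [ 2.03215186e-02, -7.80020523e-01, -6.25423872e-01,
         8.14845870e+02],
       [ 0.00000000e+00,  0.00000000e+00,  0.00000000e+00,
         1.00000000e+00]])}
0.1 [ 180.27395073 -597.92261048  230.34350382] [-1.45788535e-01  9.89315327e-01  9.25852212e-04 -1.71669145e-04] 85.40109805348433
```

View pics/scene0.png

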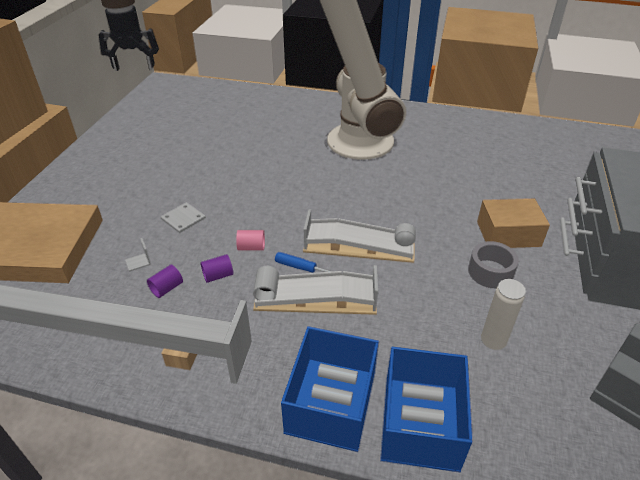

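View pics/side0.png

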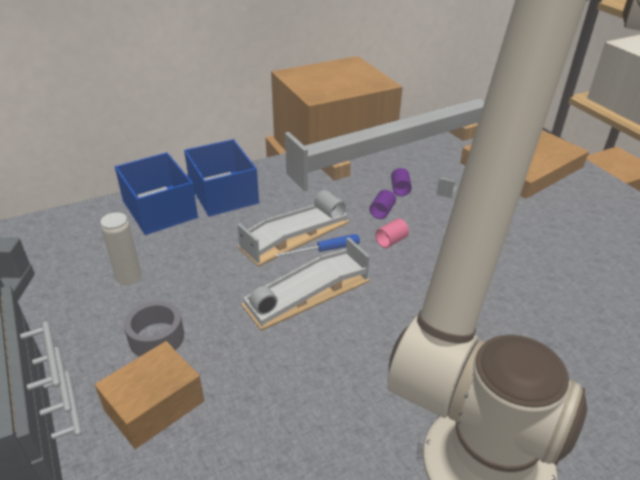

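The scene picture shows two candidates. The near gutter (255–378, 265–312) holds a cylinder about as wide as the channel at (266,282), with its stop at (376,285). The far gutter holds a shorter, rounder piece at (404,235), with its stop at (307,225). The near one looks like the tube offcut. The pink and purple tubes at (250,240), (217,268) and (165,280) are look-alikes. I'll confirm with a crop.

```bash
cat > h.py <<'E'
import numpy as np, cv2
from bench import *
def ray(n,px):
    c=get_calibration(n);K=c["camera_matrix"];T=c["cam_to_world"]
    p=cv2.undistortPoints(np.array([[px]],float),K,np.array([c["k1"],0,0,0,0.]))[0,0]
    d=T[:3,:3]@np.array([p[0],p[1],1]);return T[:3,3],d/np.linalg.norm(d)
def onplane(n,px,z):
    o,d=ray(n,px);return o+d*(z-o[2])/d[2]
def tri(a,pa,b,pb):
    o1,d1=ray(a,pa);o2,d2=ray(b,pb)
    t=np.linalg.lstsq(np.c_[d1,-d2],o2-o1,rcond=None)[0]
    p,q=o1+t[0]*d1,o2+t[1]*d2;return (p+q)/2,np.linalg.norm(p-q)
def project(n,P):
    c=get_calibration(n);T=c["cam_to_world"];q=T[:3,:3].T@(np.array(P,float)-T[:3,3])
    return cv2.projectPoints(q[None],np.zeros(3),np.zeros(3),c["camera_matrix"],np.array([c["k1"],0,0,0,0.]))[0][0,0]
E
python3 - <<'E'
import cv2,numpy as np
a=cv2.imread("pics/scene0.png")[200:325,240:430];b=cv2.imread("pics/side0.png")[180:330,230:380]
A=cv2.resize(a,(760,500)) if 0 else cv2.resize(a,(400,263),interpolation=3)
a=cv2.imread("pics/scene0.png")[255:320,245:390]
a=cv2.resize(a,None,fx=5,fy=5,interpolation=2)
b=cv2.imread("pics/side0.png")[185:265,230:375]
b=cv2.resize(b,None,fx=3.4,fy=3.4,interpolation=2)
o=np.zeros((600,800,3),np.uint8);o[:a.shape[0],:a.shape[1]]=a;o[326:326+b.shape[0],:b.shape[1]]=b[:274]
cv2.imwrite("pics/crop.png",o)
E
```

```text
(no output)
```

View pics/crop.png

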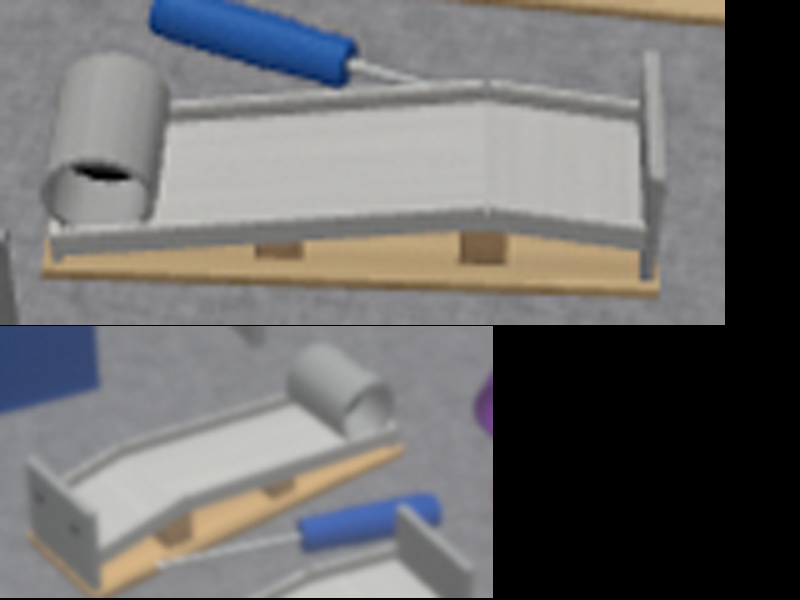

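The crop confirms that the near gutter's cylinder is the open tube: a dark bore shows at scene (265,289), it is as wide as the channel, and it rests at the low end. The stop is on the right. Next I measure the gutter frame.

Run:
```python
from h import *
np.set_printoptions(precision=1,suppress=True)
S=lambda x,y:(245+(x+.5)/5-.5,255+(y+.5)/5-.5)
D=lambda x,y:(230+(x+.5)/3.4-.5,185+(y-326+.5)/3.4-.5)
nl=onplane("scene",S(42,277),0);nh=onplane("scene",S(658,296),0)
fh=onplane("side",D(98,597),0);fl=onplane("side",D(403,450),0);nh2=onplane("side",D(30,540),0)
print("near low/high",nl,nh,nh2,"far low/high",fl,fh)
print(np.linalg.norm(nl-nh),np.linalg.norm(fl-fh),np.linalg.norm(nh2-fh),np.linalg.norm(nh-fh))
for a,b in((nl,nh),(fl,fh)):print(np.degrees(np.arctan2(*(b-a)[1::-1])))
print("centre",(nl+nh+fl+fh)/4)
st=[onplane("scene",S(652,52),68.5),onplane("scene",S(656,178),68.5)];print("stop top",st,np.linalg.norm(st[0]-st[1]))
cr=[onplane("scene",S(487,80),47.6),onplane("scene",S(489,211),47.6)];print("crest wall",cr)
for n,m in(("stop",((("scene",S(652,52),"side",D(97,516)),("scene",S(656,178),"side",D(32,458))))),):
    for q in m: print(tri(*q))
print(np.mean([onplane("scene",S(112,54),70)],axis=0))
c=get_calibration("wrist");R=c["cam_to_world"];print(R)
```

```text
near low/high [710.6 -87.3   0. ] [656.4 163.3   0. ] [661.1 162.5   0. ] far low/high [ 641.8 -105.3    0. ] [588.8 143.9   0. ]
256.43582177719566 254.717984032052 74.68612458786751 70.36983809775691
102.19451020398967
102.02081976979426
centre [649.4  28.6   0. ]
stop top [array([584.8, 143.3,  68.5]), array([654.9, 157.2,  68.5])] 71.52333314039153
crest wall [array([597.5,  76.3,  47.6]), array([670.1,  93.3,  47.6])]
(array([584.2, 142.8,  68.1]), np.float64(1.002709671751302))
(array([655.6, 157.4,  69.1]), np.float64(0.2708061167308325))
[643.6 -74.2  70. ]
[[  -0.3    0.9    0.3  115.6]
 [   1.     0.3    0.1 -617.4]
 [   0.     0.3   -1.   373.7]
 [   0.     0.     0.     1. ]]
```

Run:
```python
from h import *
np.set_printoptions(precision=1,suppress=True)
print(onplane("scene",(232,380),0),tri("scene",(247,306),"side",(305,147)),tri("scene",(229,345),"side",(309,163)))
print(onplane("side",(303,185),0), onplane("scene",(100,207),60))
o=np.array([646,30.5,0]);u=np.array([-.2096,.9778,0])
for x,z in((-120,14),(-100,62),(96,80)):
    print(project("scene",o+u*x+[0,0,z]))
```

```text
[881.4 -67.8   0. ] (array([800.1, -61.7, 124.9]), np.float64(13.205577268800312)) (array([839.6, -90.5,  51.6]), np.float64(14.735335986309492))
[829.3 -75.4   0. ] [ 544.8 -532.8   60. ]
[258.9 292. ]
[266.8 276.5]
[362.6 273.1]
```

Call:
arm_command(steps=[0, 0, 0, -0.186, 0, 0, 0, -0.186, 0, 0, 0, -0.186, 0, 0, 0, -0.186, 0, 0, 0, -0.186, 0, 0, 0, -0.186, 0, 0, 0, -0.186, 0, 0, 0, -0.186], grip=0.03)

```text
clock: 1.1
position: [180.3, -598.0, 230.6]
ee_rot: [0.779, -0.627, -0.001, -0.0]
contact_force: [0.4, -1.4, 0.2]
gripper_width: 30.0
grasp_force: 0.0
```

Call:
arm_command(steps=[-0.01, -0.014, 0, 0, -0.02, -0.03, 0, 0, -0.02, -0.031, 0, 0, -0.02, -0.032, 0, 0, -0.02, -0.032, 0, 0, -0.02, -0.032, 0, 0, -0.02, -0.032, 0, 0, -0.02, -0.032, 0, 0, -0.02, -0.032, 0, 0, -0.02, -0.032, 0, 0, -0.02, -0.032, 0, 0, -0.02, -0.032, 0, 0, -0.02, -0.032, 0, 0, -0.02, -0.032, 0, 0, -0.02, -0.032, 0, 0, -0.02, -0.032, 0, 0, -0.02, -0.032, 0, 0, -0.02, -0.032, 0, 0, -0.014, -0.03, 0, 0, 0, -0.002, 0, 0])

```text
clock: 3.6
position: [679.4, -117.4, 230.0]
ee_rot: [0.777, -0.629, -0.001, 0.0]
contact_force: [-0.2, -1.3, 0.2]
gripper_width: 30.1
grasp_force: 0.0
```

Run:
```python
from h import *
s=read_state();print(s["position"],s["ee_rot"],s["clock"])
cv2.imwrite("pics/w1.png",get_image("wrist")[:,:,::-1])
np.save("pics/w1.npy",get_calibration("wrist")["cam_to_world"])
o=np.array([646,30.5,0]);u=np.array([-.2096,.9778,0]);v=np.array([-.9778,-.2096,0])
for x,y,z in((-120,33,24),(-120,-33,24),(55,33,48.6),(55,-33,48.6),(120,36,68),(120,-36,68)): print((x,y),project("wrist",o+u*x+v*y+[0,0,z]))
```

```text
[ 679.42460056 -117.35685902  230.04876877] [ 7.77373249e-01 -6.29039142e-01 -6.99044379e-04  3.17546677e-04] 3.6
(-120, 33) [352.44642365 246.35517482]
(-120, -33) [284.15467089 246.56382238]
(55, 33) [350.5169942  415.22726457]
(55, -33) [286.79840115 415.48632262]
(120, 36) [353.51256218 480.04029622]
(120, -36) [284.19090266 480.34867574]
```

View pics/w1.png

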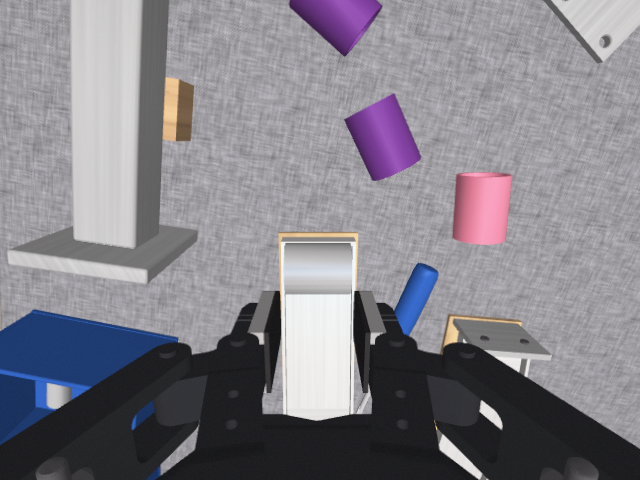

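The wrist view shows the tube at columns 284–352, rows 243–293. The gutter walls fall where my frame projects them. The TCP is at gutter x ≈ -152, y ≈ -2, so it is clear behind the tube. I descend to z ≈ 31 mm.

Call:
arm_command(steps=[0, -0.001, 0.015, 0, 0, -0.001, 0.022, 0, 0, 0, 0.022, 0, 0, 0, 0.022, 0, 0, 0, 0.022, 0, 0, 0, 0.022, 0, 0, 0, 0.022, 0, 0, 0, 0.02, 0, 0, 0, 0.015, 0, 0, 0, 0.012, 0, 0, 0, 0.005, 0, 0, 0, 0, 0, 0, 0, 0, 0])

```text
clock: 5.28
position: [681.2, -119.6, 33.1]
ee_rot: [0.777, -0.629, 0.001, -0.0]
contact_force: [-0.1, 0.3, 0.2]
gripper_width: 30.0
grasp_force: 0.0
```

Run:
```python
from h import *
a=get_image("side")[150:300,215:415];b=get_image("scene")[200:330,200:400]
f=lambda i:cv2.resize(i,None,fx=3,fy=3,interpolation=2)[:300 if 0 else 390]
i=np.vstack([cv2.resize(a,(400,300),interpolation=2),cv2.resize(b,(400,260),interpolation=2)])
w=cv2.resize(get_image("wrist"),(400,300));p=np.zeros((560,400,3),np.uint8);p[:300]=w
cv2.imwrite("pics/d.png",np.hstack([i,p])[:,:,::-1]);print(read_state()["position"])
```

```text
[ 680.95725691 -119.55665521   32.96669372]
```

View pics/d.png

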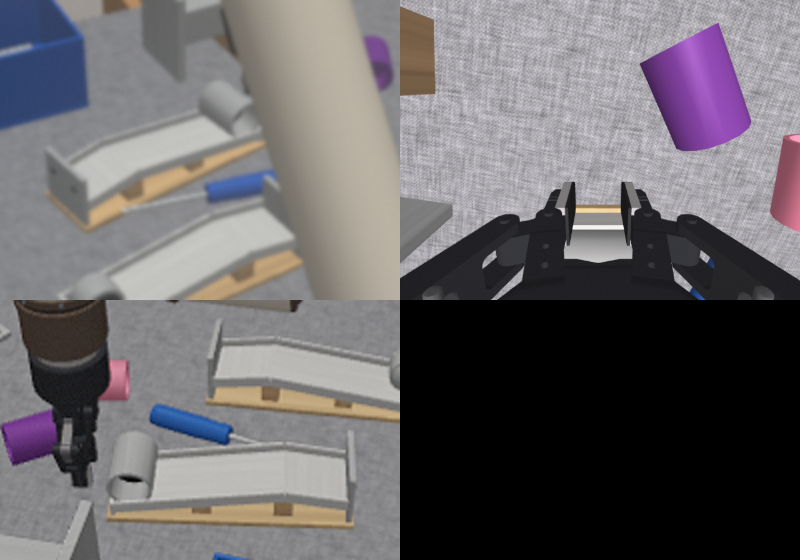

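The tube is undisturbed and the fingertips stand behind it, at scene-crop (83,480) against the tube at (130,465). I start a slow push along the 8° slope.

Call:
arm_command(steps=[-0.004, 0.001, 0.001, 0, -0.005, 0.001, 0.001, 0, -0.005, 0, 0.001, 0, -0.005, 0, 0, 0, -0.005, 0, -0.0007, 0, -0.005, 0, -0.0007, 0, -0.005, 0, -0.0007, 0, -0.005, 0, -0.0007, 0, -0.005, 0, -0.0007, 0, -0.005, 0, -0.0007, 0, -0.005, 0, -0.0007, 0, -0.005, 0, -0.0007, 0])

```text
clock: 6.92
position: [666.2, -62.0, 34.9]
ee_rot: [0.777, -0.629, -0.0, 0.0]
contact_force: [-1.0, -1.4, -0.2]
gripper_width: 30.1
grasp_force: 0.3
```

Run:
```python
from h import *
b=get_image("scene")[220:330,220:400]
cv2.imwrite("pics/e.png",cv2.resize(b,(720,440),interpolation=2)[:,:,::-1]);s=read_state();print(s["position"],s["contact_force"])
```

```text
[666.17083326 -61.37432856  35.00722179] [-0.75879824 -0.2023272   0.1811149 ]
```

View pics/e.png

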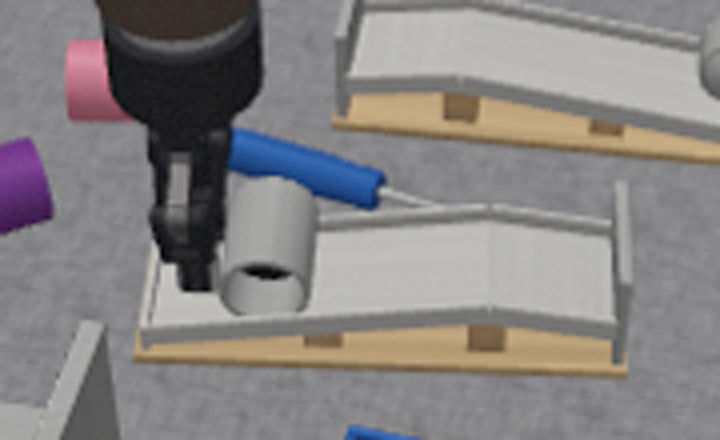

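The tube has moved up the slope, square across the channel, with the fingers behind it at crop (195,280). The tube is at crop (265,245). I carry on.

Call:
arm_command(steps=[-0.005, 0, -0.0007, 0, -0.005, 0, -0.0007, 0, -0.005, 0, -0.0007, 0, -0.005, 0, -0.0007, 0, -0.005, 0, -0.0007, 0, -0.005, 0, -0.0007, 0, -0.005, 0, -0.0007, 0, -0.005, 0, -0.0007, 0, -0.005, 0, -0.0007, 0, -0.005, 0, -0.0007, 0, -0.005, 0, -0.0007, 0, -0.005, 0, -0.0007, 0, -0.005, 0, -0.0007, 0, -0.005, 0, -0.0007, 0, -0.005, 0, -0.0007, 0, -0.005, 0, -0.0007, 0, -0.005, 0, -0.0007, 0, -0.005, 0, -0.0007, 0, -0.004, 0, -0.0005, 0, -0.004, 0, -0.0005, 0])

```text
clock: 9.48
position: [645.9, 33.8, 48.6]
ee_rot: [0.777, -0.629, 0.0, -0.0]
contact_force: [0.2, 0.4, 0.9]
gripper_width: 29.9
grasp_force: 0.3
```

Run:
```python
from h import *
b=get_image("scene")[220:330,220:400]
cv2.imwrite("pics/f.png",cv2.resize(b,(720,440),interpolation=2)[:,:,::-1]);s=read_state();print(s["position"],s["contact_force"])
```

```text
[645.83682202  34.26717617  48.62610998] [-0.21301046 -0.05578565  0.35812278]
```

View pics/f.png

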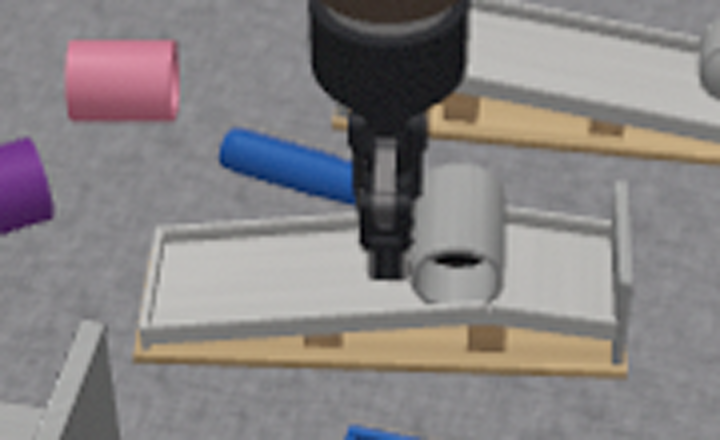

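The tube is at crop (458,235), just short of the crest at crop (490,300). I push it about 30 mm more, slowly.

Call:
arm_command(steps=[-0.003, 0, -0.0004, 0, -0.003, 0, -0.0004, 0, -0.003, 0, -0.0004, 0, -0.003, 0, -0.0004, 0, -0.003, 0, -0.0004, 0, -0.003, 0, 0, 0, -0.003, 0, 0, 0, -0.003, 0, 0, 0, -0.003, 0, 0, 0, -0.003, 0, 0, 0, 0, 0, 0, 0, 0, 0, 0, 0, 0, 0, 0, 0, 0, 0, 0, 0])

```text
clock: 11.28
position: [639.7, 62.8, 50.5]
ee_rot: [0.777, -0.629, -0.0, 0.0]
contact_force: [-0.1, 0.3, 0.1]
gripper_width: 29.8
grasp_force: 0.0
```

Run:
```python
from h import *
b=get_image("scene")[220:330,220:400]
cv2.imwrite("pics/g.png",cv2.resize(b,(720,440),interpolation=2)[:,:,::-1]);s=read_state();print(s["position"],s["contact_force"])
```

```text
[639.65336229  62.78891399  50.5170518 ] [ 0.8573096  -0.49525117 -0.5201898 ]
```

View pics/g.png

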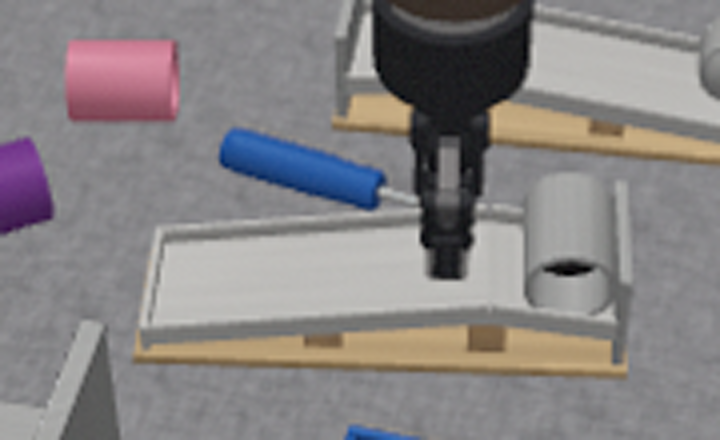

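The tube has rolled over the crest and sits in the dip against the stop at crop (570,240), clear of the fingers. I raise the arm straight up and check again.

Call:
arm_command(steps=[0, 0, -0.005, 0, 0, 0, -0.012, 0, 0, 0, -0.02, 0, 0, 0, -0.02, 0, 0, 0, -0.02, 0, 0, 0, -0.02, 0, 0, 0, -0.02, 0, 0, 0, -0.01, 0, 0, 0, 0, 0, 0, 0, 0, 0, 0, 0, 0, 0, 0, 0, 0, 0])

```text
clock: 12.82
position: [639.4, 62.8, 176.8]
ee_rot: [0.777, -0.629, -0.0, 0.001]
contact_force: [0.4, 0.5, 0.4]
gripper_width: 29.4
grasp_force: 0.0
```

Run:
```python
from h import *
import time
b=get_image("scene")
g=cv2.imread("pics/g.png");n=cv2.resize(b[220:330,220:400],(720,440),interpolation=2)[:,:,::-1]
print("tube change",np.abs(n[165:330,515:640].astype(int)-g[165:330,515:640]).mean())
cv2.imwrite("pics/h.png",b[:,:,::-1]);print(read_state()["position"])
```

```text
tube change 0.8253252525252526
[639.50566182  62.83416436 176.95443715]
```

View pics/h.png

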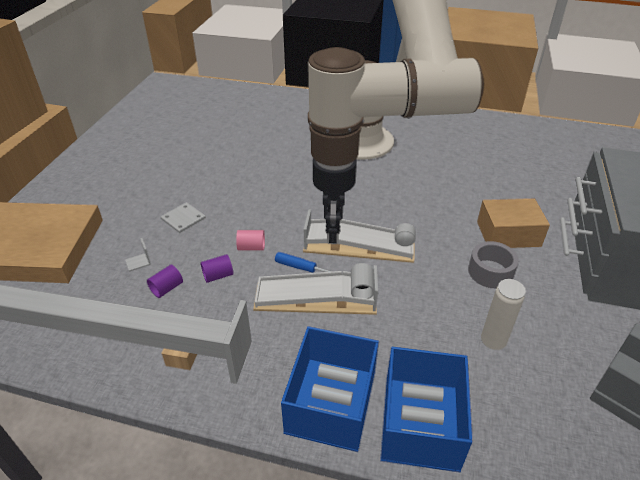

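The tube rests against the stop at (362,280), and nothing else has moved, including the cap at (404,235). The arm is clear, so I hand the job in.

```bash
python3 -c "
from bench import *
print(job_done())"
```

```text
the job is handed in; nothing more can be done
None
```

I pushed the tube offcut up its gutter and over the crest; the last picture shows it at rest in the dip against the end stop, with the post cap and the other things where they were, and I have handed the job in (no verdict was returned).

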